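# Do up the slack draw screw on a roof-bar painting cradle

### The job

The red roof bar is held in its painting cradle by clamps, and one wing-headed draw screw is still slack: it sits down low, with its wing pointing across to the bar. Pull that screw straight up against its spring until its thread catches, turn it clockwise as far as it goes, and let go so that it stays up and tight. The bar is freshly painted: keep off it.

Things in the scene. Friction and masses are not known exactly. Their poses are not given: they have to be found in the camera images.
- wing_grip (a point): Grip point of the slack screw's steel wing: an upright block 36 mm long (x axis), 12 mm thick (y axis, grip across it), 34 mm high. The point is on the upright screw axis, 12 mm below the wing's top, 21 mm above its collar (28 mm wide), 87 mm above the table. Of the 3 posts in a row, 115 mm apart, the others are fixed: a done-up wing, 11 mm higher and lying along the bar, and a round knurled head.
- draw_yoke (a joint): How far the slack draw screw is pulled up, in m: 0 down (start), 0.014 upper stop. A spring pulls it down with 3 N at the bottom, 6 N at the top. Below 8 mm a key stops it from turning; pull it up 10 to 13 mm before turning. Fully turned, the thread holds it at 11 mm.
- draw_screw (a joint): Turn of the slack draw screw, in rad, growing clockwise seen from above: 0 to 0.1 at the start (at 0 the wing points square to the bar), 1.4 at the stop (80 degrees). Turning takes about 0.05 N m; it stays where it is left once the thread holds it.
- roof_bar: Freshly painted red roof bar, 450 mm long, 36 mm wide (46 mm at its end feet), 24 mm high, fixed on the cradle; not to be touched. Origin at the middle of its underside, y along it, z up. Its top is about 70 mm above the table, 17 mm lower than the grip point; its centre line is 85 mm from the row of posts, on the side away from the robot.

How it is judged:
At the end, for the whole second after the job is handed in: The slack draw screw has been let go and stays up by itself, at least 9 mm above its start height, turned clockwise to at least 1.1 rad (its stop is at 1.4 rad), and is at rest (value of joint draw_yoke above 0.009 m and value of joint draw_screw above 1.1 rad and velocity of joint draw_screw below 0.1 rad/s); the robot touches nothing.
It fails at once if the robot touches the freshly painted bar (more than 2 N) (contact force between any of the fingers, the arm and roof_bar above 2 N).
It also fails if it takes over 38 s, if anything falls off the work surface, if the arm or the gripper's body presses on something with over 40 N, if the wrist force passes 120 N, or if a joint passes its speed limit or range.

### The arm

A 6-joint arm with a two-finger parallel gripper is mounted at the origin on the work surface. World frame = base frame: x ahead of the robot, y to its left, z up, the work surface at z = 0. Lengths are in m, angles in rad, forces in N, time in s.
With the tool pointing down it reaches from about 0.4 to 0.825 m from the base axis. Payload 7 kg.
Tool frame: the origin (TCP) lies on the centre line of the jaws, within the pads' length; the fingertips stand manip.nose_length ahead of it and the grasp point (between the pads) lies 11 mm behind it (manip.nose_length is the distance from the TCP to the fingertips, in m); z points along the fingers, y is the direction in which the jaws open and shut (so a half turn about z gives the same grasp; the last joint's range is limited). The gripper opens to 85 mm and grips with 20 to 120 N. Pads are 22 mm wide; open, the fingers measure 114 mm over their backs; the gripper's body (76 mm by 85 mm) begins 54 mm behind the grasp point. The pads swing forward as they close: fully open they stand 13 mm farther back than shut.
Start: joints at [-0.832, 0.359, 0.012, 0, -1.224, -0.288], TCP at [0.294, -0.608, 0.239] pointing down, gripper open.
Joint ranges: [-3.07, 3.07], [-1.43, 2.12], [-1.02, 1.25], [-3.03, 1.67], [-3.05, -0], [-3.03, 3.03]. Speed limits (rad/s): [2.39, 2.39, 3.01, 3.14, 3.14, 3.14].

### API

Orientations are given as a rotation vector (axis times angle).
In Python, from bench import manip gives the robot as it stands.
- The arm moves only by the tool play_rows, never from a script. Its argument "targets" is a list of rows, each a list of 5 numbers: the shift along the tool's x, y, z in units of 25 mm (1.0 is 25 mm), then the turn about the tool's z in units of 6 degrees (1.0 is 6 degrees), then the gripper command: -1 is shut, 1 is fully open, values between are in proportion. A call has 1 to 20 rows; each row shifts and turns the pose as measured when the row begins, along the tool's axes as they then stand; what a row does not reach is not made up. A row lasts 1/12 s, in which the tool goes at most 41.7 mm and 7.16 degrees, less where a joint would pass 70% of its speed; a pose out of reach is approached as far as the arm can. A call is refused whole if a number of a shift passes 1 or a number of a turn 1, either way. A call with a gripper value outside its range is refused whole. The fingers move at their own pace and stop on an object; the grip force is fixed at half the most. Time passes only in rows, so rows that do not move let the fingers close. It gives the time, the measured TCP pose, the force and the opening at its end, in the units of the state.
- manip.state(): the state, without advancing time (a new reading comes with each control period).
- manip.grab_frame(name): name is "scene" or "top"; returns the picture (420x560x3 uint8, red, green, blue); there is no depth.
- manip.camera_info(name): a dict with "K" (3x3 intrinsics, pixels), "pose" (4x4, takes a point from camera to world coordinates). Camera axes: x right, y down, z forward; pixel columns grow to the right and rows downward; lengths in m; the calibration is good to about 2 mm. A picture is of the moment at which its call begins. camera_info takes no time and is no camera call.
- manip.hand_in(): hands the job in, once; it reports no verdict.
Trained networks look in the newest picture that a camera, given by its name, has taken for a name from the list of things; names that differ only in an ending like _2 or _b are one class to them, and where a whole thing is asked for, a point or a joint stands for the part that bears it (a point fixed in the world has none). Each returns a list of dicts, best first, with "p" (0 to 1); they miss things now and then, are a little off and sometimes report something else, mostly with a low value. They report only what shows in the picture. A call takes as long as a camera call.
- manip.recognise(name, camera): "location" ([column, row] in pixels, amid what is visible of it).
The state is a dict: "time_s": time; "qpos": joint angles; "dq": joint speeds; "tau": joint torques, N m; "ee_pos": TCP position; "tcp_rot": TCP orientation; "contact_force": force on the tool from outside, world axes, zero at the start; "wrist_torque": the same for the moment, N m; "grip_width": opening from 0.0 (shut) to 1.0 (fully open).
Only numpy, scipy, OpenCV 4.12 (cv2) and the standard library are available. Lean on these libraries where they do the work, as an engineer would, in place of code of your own. Each camera call takes 0.05 s, during which the arm holds its last target.

## Working session

There is one attempt and no reset: what is moved stays moved. The work goes in short steps, Python scripts to look and compute and a tool call to move; the robot and the scene stay as the last step left them, time stands still between calls to the robot, and variables do not carry over. Pictures are saved under pics/ and viewed, and the job is handed in when it is done.

Besides the shell and the picture viewer there is one more tool, called after "Call:" as name([rows], argument=value, ...), one row to a line, values as JSON. play_rows: Moves the arm, as the interface text tells. Its arguments: {"type":"object","properties":{"targets":{"type":"array"}},"required":["targets"]}

```bash
mkdir -p pics
python3 - <<'E'
from bench import manip
import cv2
s=manip.state();print(s); print(manip.nose_length)
for c in("scene","top"):
    im=manip.grab_frame(c);cv2.imwrite(f"pics/{c}0.png",im[:,:,::-1])
    i=manip.camera_info(c);print(c,i["K"],i["pose"])
    for n in("wing_grip","draw_screw","roof_bar"):
        print(n,manip.recognise(n,c)[:4])
print(manip.state()["time_s"])
E
```

```text
{'time_s': 0.0, 'qpos': array([-8.31891748e-01,  3.59360041e-01,  1.10512654e-02, -3.21168469e-04,
       -1.22411463e+00, -2.88117909e-01]), 'dq': array([-0.00090349, -0.00013529, -0.00079293,  0.00282374, -0.0002609 ,
       -0.00107999]), 'tau': array([-6.46051285e-05, -5.83323669e+01,  2.93416160e+01,  6.93623722e+00,
       -6.05487425e-03, -3.36330345e-05]), 'ee_pos': array([ 0.29384963, -0.6071541 ,  0.23838296]), 'tcp_rot': array([ 7.01826314e-01, -3.06164483e+00, -2.45877036e-03]), 'contact_force': array([-0.44116149,  0.07055165,  0.14035555]), 'wrist_torque': array([ 0.02396893, -0.0557329 , -0.04068884]), 'grip_width': 1.0015584887183313}
0.008
scene [[524.67771634   0.         273.74304963]
 [  0.         524.67771634 207.9685599 ]
 [  0.           0.           1.        ]] [[ 0.36512083  0.75124775 -0.54983052  0.93767692]
 [ 0.93091446 -0.30047428  0.20763786 -0.0972782 ]
 [-0.00922245 -0.58765809 -0.80905681  0.64273013]
 [ 0.          0.          0.          1.        ]]
wing_grip [{'location': [177.2, 242.6], 'p': 0.78}]
draw_screw [{'location': [180.1, 239.9], 'p': 0.61}]
roof_bar [{'location': [265.2, 267.0], 'p': 0.95}]
top [[523.803848     0.         277.60722997]
 [  0.         523.803848   210.9872833 ]
 [  0.           0.           1.        ]] [[ 2.88274007e-04 -9.87620714e-01  1.56860581e-01  4.61353540e-01]
 [-9.99691688e-01  3.60996750e-03  2.45661706e-02  2.42672130e-02]
 [-2.48283206e-02 -1.56819301e-01 -9.87315178e-01  8.46722409e-01]
 [ 0.00000000e+00  0.00000000e+00  0.00000000e+00  1.00000000e+00]]
wing_grip [{'location': [361.9, 231.5], 'p': 0.69}]
draw_screw [{'location': [363.6, 227.6], 'p': 0.73}]
roof_bar [{'location': [271.1, 200.0], 'p': 0.65}]
0.4
```

View pics/scene0.png

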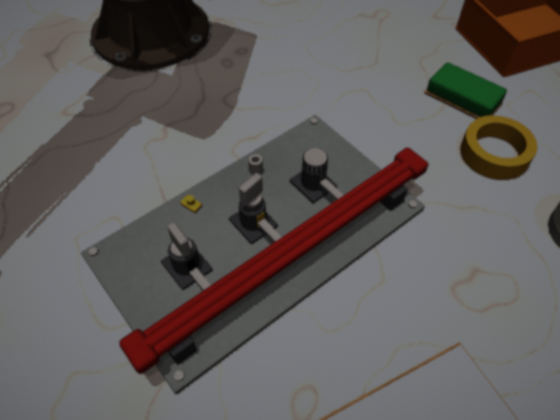

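View pics/top0.png

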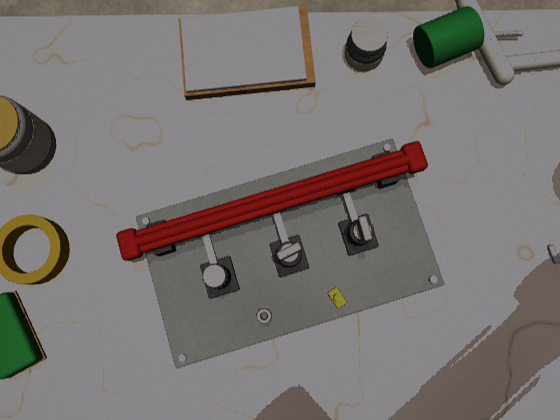

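```bash
cat > h.py <<'E'
import numpy as np
from bench import manip
def ray(c,px):
    i=manip.camera_info(c);K=np.array(i["K"]);P=np.array(i["pose"])
    return P[:3,3],P[:3,:3]@np.linalg.solve(K,[px[0],px[1],1])
def atz(c,px,z):
    o,d=ray(c,px);return o+d*(z-o[2])/d[2]
def proj(c,X):
    i=manip.camera_info(c);K=np.array(i["K"]);P=np.array(i["pose"])
    u=K@(P[:3,:3].T@(np.array(X)-P[:3,3]));return u[:2]/u[2]
E
python3 - <<'E'
from h import *
import cv2
for c,p,q in(("scene",(177.2,242.6),(265.2,267)),("top",(361.9,231.5),(271,200))):
    print(c,atz(c,p,.087),atz(c,p,.08),atz(c,q,.07))
for c,(x,y) in(("scene",(177,242)),("top",(362,231))):
    im=cv2.imread(f"pics/{c}0.png")
    cv2.imwrite(f"pics/{c}0z.png",cv2.resize(im[y-50:y+50,x-65:x+65],None,fx=6,fy=6,interpolation=cv2.INTER_CUBIC))
E
```

```text
scene [ 0.56500357 -0.08643313  0.087     ] [ 0.56030936 -0.08629653  0.08      ] [0.62922748 0.00657878 0.07      ]
top [ 0.55140551 -0.0794463   0.087     ] [ 0.55223524 -0.0804019   0.08      ] [0.60156229 0.05356112 0.07      ]
```

View zooms.

The slack wing, pointing across to the bar, shows at about (178,238) in scene and (362,229) in top. The done-up wing is in the middle and the knurled head on the far side. I'll zoom in to measure it.

View pics/scene0z.png

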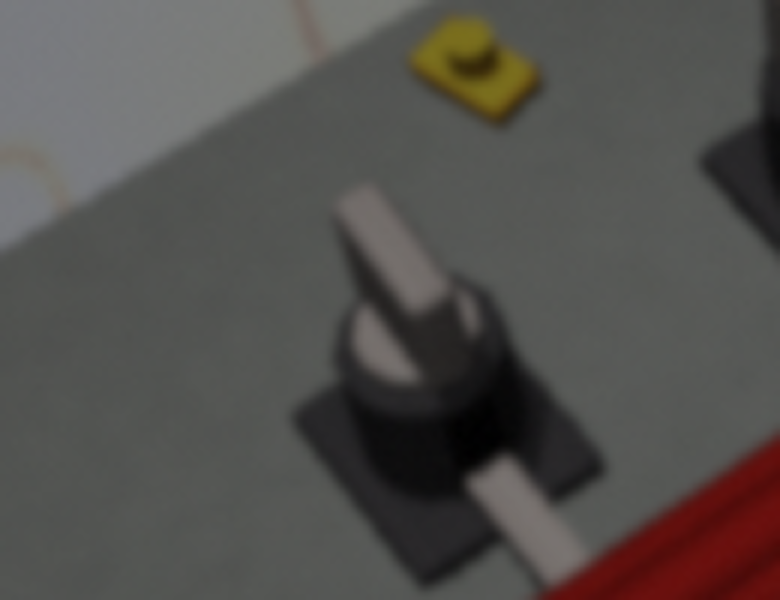

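View pics/top0z.png

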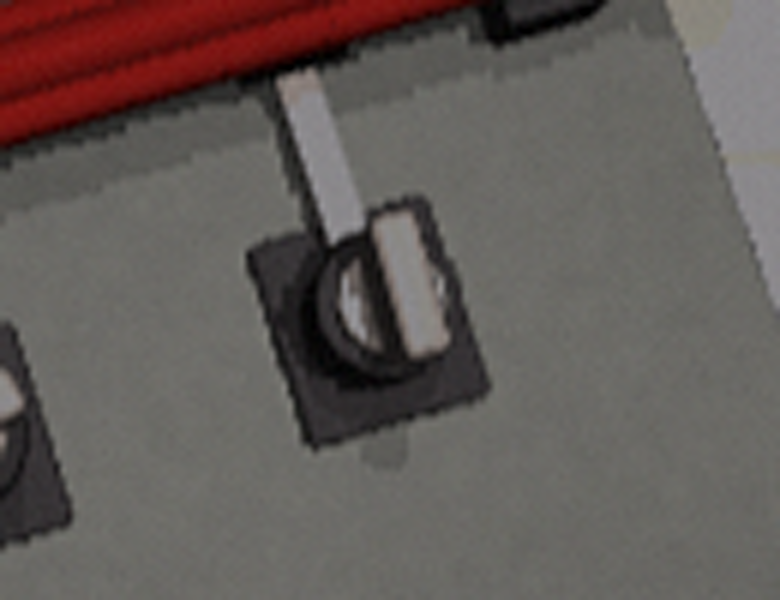

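Run:
```python
from h import *
f=lambda o,a:[(o[0]+(x+.5)/6-.5,o[1]+(y+.5)/6-.5) for x,y in a]
S=f((112,192),[(335,205),(375,185),(452,290),(413,310)])
T=f((297,181),[(373,215),(410,210),(450,350),(412,360)])
for c,A in(("scene",S),("top",T)):
    W=np.array([atz(c,p,.099) for p in A]);print(c,W.mean(0).round(4))
    m=(W[2]+W[3])/2-(W[0]+W[1])/2
    print('len',np.linalg.norm(m).round(4),'ang',np.degrees(np.arctan2(m[1],m[0])).round(1),'w',np.linalg.norm(W[0]-W[1]).round(4))
# bar direction, top camera: centreline ends
a=atz("top",(128,244),.07);b=atz("top",(415,157),.07);print(a,b,np.degrees(np.arctan2(*(b-a)[[1,0]])),np.linalg.norm(a-b))
from scipy.spatial.transform import Rotation as R
s=manip.state();M=R.from_rotvec(s["tcp_rot"]).as_matrix();print(M.round(3))
```

```text
scene [ 0.559  -0.0829  0.099 ]
len 0.0322 ang 14.5 w 0.0093
top [ 0.5553 -0.0825  0.099 ]
len 0.0353 ang -166.1 w 0.0089
[0.53551346 0.26770998 0.07      ] [ 0.66690447 -0.16483437  0.07      ] -73.10315428029133 0.4520599627307197
[[-0.9   -0.436 -0.   ]
 [-0.436  0.9    0.   ]
 [ 0.     0.    -1.   ]]
```

Both cameras give the wing centre at about (0.557, -0.083) and its axis at about 14°, roughly 3° off square. The distance to the bar comes out at 81–83 mm against the stated 85 mm, so it agrees. Next I move to above the wing.

Call:
play_rows([
  [-0.92, 0.7, 0, 0, 1],
  [-0.92, 0.7, 0, 0, 1],
  [-0.92, 0.7, 0, 0, 1],
  [-0.92, 0.7, 0, 0, 1],
  [-0.92, 0.7, 0, 0, 1],
  [-0.92, 0.7, 0, 0, 1],
  [-0.92, 0.7, 0, 0, 1],
  [-0.92, 0.7, 0, 0, 1],
  [-0.92, 0.7, 0, 0, 1],
  [-0.92, 0.7, 0, 0, 1],
  [-0.92, 0.7, 0, 0, 0.5],
  [-0.92, 0.7, 0, 0, 0],
  [-0.92, 0.7, 0, 0, 0],
  [-0.92, 0.7, 0, 0, 0],
  [-0.92, 0.7, 0, 0, 0],
  [-0.92, 0.7, 0, 0, 0],
  [-0.92, 0.7, 0, 0, 0],
  [-0.92, 0.7, 0, 0, 0],
  [-0.92, 0.7, 0, 0, 0],
  [0, 0, 0, 0, 0],
])

```text
time_s: 2.07
ee_pos: [0.5528, -0.0963, 0.2407]
tcp_rot: [-0.693, 3.058, -0.002]
contact_force: [0.4, -0.0, 0.1]
grip_width: 0.5
```

```bash
cat >> h.py <<'E'
from scipy.spatial.transform import Rotation as R
def rep(tx,ty,tz,ang):
    s=manip.state();M=R.from_rotvec(s["tcp_rot"]).as_matrix();p=np.array(s["ee_pos"])
    a=np.degrees(np.arctan2(M[1,0],M[0,0]))
    d=M.T@(np.array([tx,ty,tz])-p)
    print("t",round(s["time_s"],2),"p",p.round(4),"xang",a.round(2),"tilt",M[:,2].round(4),"F",np.round(s["contact_force"],1),"T",np.round(s["wrist_torque"],2),"g",round(s["grip_width"],3),"q",np.round(s["qpos"],2))
    print("units",(d/.025).round(3),"turn",round(((a-ang+180)%360-180)/6,2))
E
python3 -c "
from h import *
rep(.557,-.0827,.15,194.2)"
```

```text
t 2.07 p [ 0.5528 -0.0963  0.2407] xang -154.47 tilt [ 5.8e-03  3.0e-04 -1.0e+00] F [ 0.4 -0.   0.1] T [-0.08  0.01  0.01] g 0.5 q [ 0.18  0.17 -0.25  0.   -1.15 -1.3 ]
units [-0.367  0.427  3.631] turn 1.89
```

The last joint would end near its range limit after the clockwise turn, so I'll use the half-turned grasp. That means turning counter-clockwise here first.

Call:
play_rows([
  [0, 0, 0, -1, 0],
  [0, 0, 0, -1, 0],
  [0, 0, 0, -1, 0],
  [0, 0, 0, -1, 0],
  [0, 0, 0, -1, 0],
  [0, 0, 0, -1, 0],
  [0, 0, 0, -1, 0],
  [0, 0, 0, -1, 0],
  [0, 0, 0, -1, 0],
  [0, 0, 0, -1, 0],
  [0, 0, 0, -1, 0],
  [0, 0, 0, -1, 0],
  [0, 0, 0, -1, 0],
  [0, 0, 0, -1, 0],
  [0, 0, 0, -1, 0],
  [0, 0, 0, -1, 0],
  [0, 0, 0, -1, 0],
  [0, 0, 0, -1, 0],
  [0, 0, 0, -1, 0],
  [0, 0, 0, -1, 0],
])

```text
time_s: 3.73
ee_pos: [0.552, -0.0956, 0.2424]
tcp_rot: [-3.042, 0.771, -0.012]
contact_force: [0.5, 0.8, 0.0]
grip_width: 0.504
```

Call:
play_rows([
  [0, 0, 0, -1, 0],
  [0, 0, 0, -1, 0],
  [0, 0, 0, -1, 0],
  [0, 0, 0, -1, 0],
  [0, 0, 0, -1, 0],
  [0, 0, 0, -1, 0],
  [0, 0, 0, -1, 0],
  [0, 0, 0, -1, 0],
  [0, 0, 0, 0, 0],
])

```text
time_s: 4.48
ee_pos: [0.5509, -0.0971, 0.2434]
tcp_rot: [3.082, 0.607, 0.016]
contact_force: [-0.9, -0.2, -0.6]
grip_width: 0.498
```

```bash
python3 -c "
from h import *
rep(.557,-.0827,.14,14.2)"
```

```text
t 4.48 p [ 0.5509 -0.0971  0.2434] xang 22.27 tilt [ 0.01    0.0017 -0.9999] F [-0.9 -0.2 -0.6] T [-0.04  0.01  0.05] g 0.498 q [ 0.18  0.16 -0.25  0.   -1.15  1.78]
units [ 0.402 -0.451  4.139] turn 1.34
```

Call:
play_rows([
  [0, 0, 0, 0.7, 0],
  [0, 0, 0, 0.64, 0],
  [0.2, -0.23, 0.6, 0, 0],
  [0.2, -0.22, 0.6, 0, 0],
  [0, 0, 0.7, 0, 0],
  [0, 0, 0.7, 0, 0],
  [0, 0, 0.5, 0, 0],
  [0, 0, 0.5, 0, 0],
  [0, 0, 0.2, 0, 0],
  [0, 0, 0, 0, 0],
])

```text
time_s: 5.32
ee_pos: [0.5602, -0.0843, 0.1472]
tcp_rot: [-3.125, -0.319, -0.025]
contact_force: [0.1, 0.5, 0.2]
grip_width: 0.496
```

Run:
```python
from h import *
import cv2
rep(.557,-.0827,.11,14.2)
for c,(x,y) in(("scene",(185,225)),("top",(355,225))):
    im=manip.grab_frame(c)[:,:,::-1]
    cv2.imwrite(f"pics/{c}1z.png",cv2.resize(im[y-75:y+75,x-95:x+95],None,fx=4,fy=4,interpolation=cv2.INTER_CUBIC))
```

```text
t 5.32 p [ 0.5602 -0.0843  0.1472] xang 11.67 tilt [ 0.0156  0.0021 -0.9999] F [0.1 0.5 0.2] T [0.   0.06 0.04] g 0.496 q [ 0.2   0.25 -0.37  0.   -0.94  1.58]
units [-0.134 -0.092  1.488] turn -0.42
```

View pics/scene1z.png

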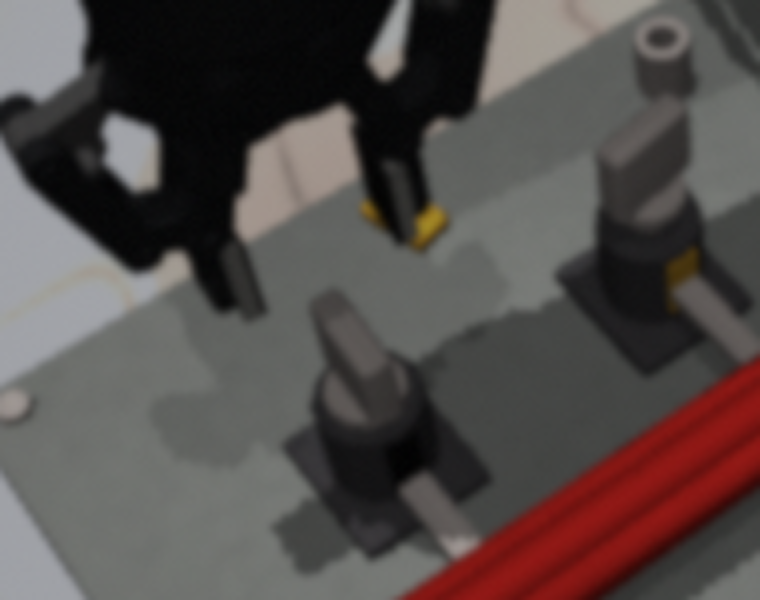

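View pics/top1z.png

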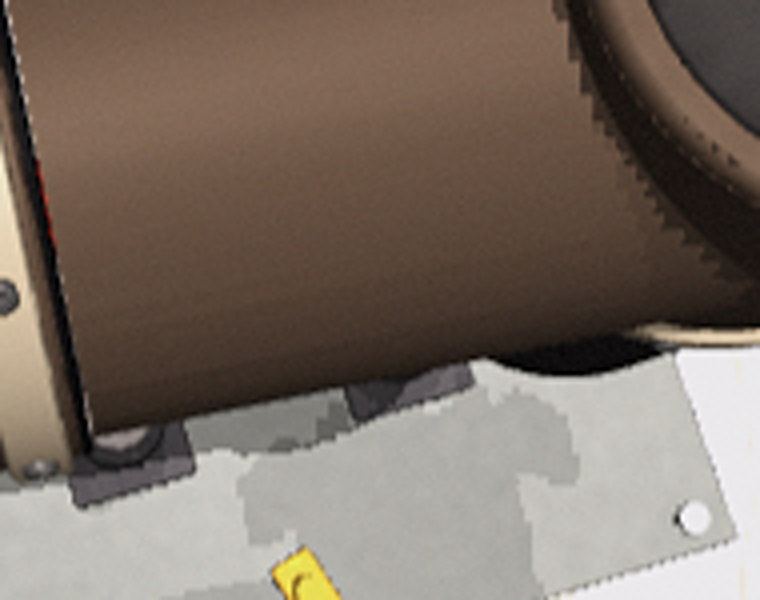

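Run:
```python
from h import *
s=manip.state();p=np.array(s["ee_pos"]);M=R.from_rotvec(s["tcp_rot"]).as_matrix()
for dz in (-.011,0,.008): print(dz,proj("scene",p+M[:,2]*dz).round(1))
for sg in(-1,1): print(proj("scene",p+M[:,2]*.008+M[:,1]*.0215*sg).round(1), proj("scene",p+M[:,2]*.0+M[:,1]*.0215*sg).round(1))
print(proj("scene",(.557,-.0827,.099)),proj("scene",(.555,-.083,.099)))
```

```text
-0.011 [168.  205.2]
0 [169.7 210.9]
0.008 [170.9 215. ]
[187.2 206.8] [186.1 202.7]
[154.2 223.3] [152.8 219.3]
[176.8848325  231.42895623] [176.22785188 230.25738122]
```

Call:
play_rows([
  [-0.07, -0.05, 0, -0.2, 0],
  [-0.07, -0.05, 0, -0.2, 0],
  [0, 0, 0.5, 0, 0],
  [0, 0, 0.5, 0, 0],
  [0, 0, 0.4, 0, 0],
  [0, 0, 0.2, 0, 0],
  [0, 0, 0.1, 0, 0],
  [0, 0, 0, 0, 0],
  [0, 0, 0, 0, 0],
])

```text
time_s: 6.17
ee_pos: [0.5608, -0.0819, 0.111]
tcp_rot: [3.115, 0.399, 0.045]
contact_force: [0.8, 0.2, -0.9]
grip_width: 0.499
```

Run:
```python
from h import *
import cv2
rep(.557,-.0827,.080,14.2)
for c,(x,y) in(("scene",(185,225)),):
    im=manip.grab_frame(c)[:,:,::-1]
    cv2.imwrite(f"pics/{c}2z.png",cv2.resize(im[y-75:y+75,x-95:x+95],None,fx=4,fy=4,interpolation=cv2.INTER_CUBIC))
```

```text
t 6.17 p [ 0.5608 -0.0819  0.111 ] xang 14.59 tilt [ 0.0286  0.0032 -0.9996] F [ 0.8  0.2 -0.9] T [0.   0.06 0.01] g 0.499 q [ 0.2   0.28 -0.42  0.   -0.84  1.62]
units [-0.191 -0.012  1.236] turn 0.07
```

View pics/scene2z.png

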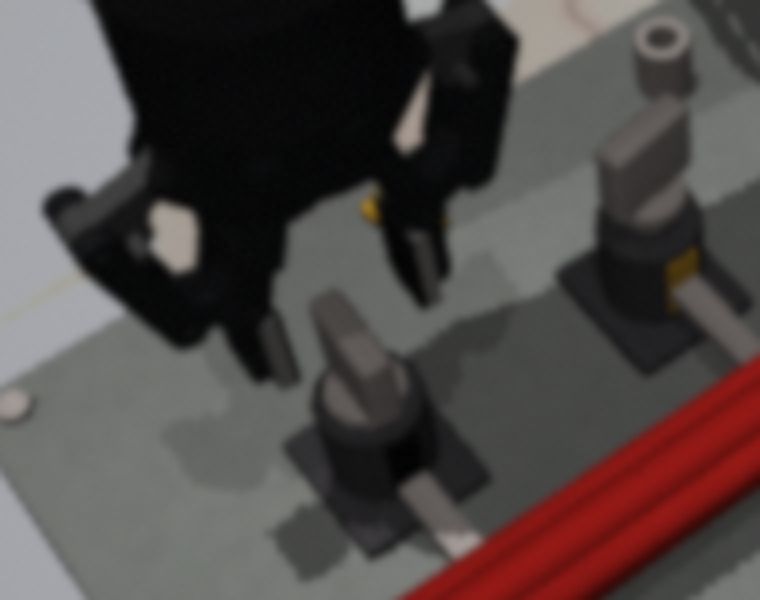

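Call:
play_rows([
  [-0.1, 0, 0.3, 0, 0],
  [-0.1, 0, 0.3, 0, 0],
  [-0.06, 0, 0.3, 0, 0],
  [-0.03, 0, 0.15, 0, 0],
  [0, 0, 0.05, 0, 0],
  [0, 0, 0, 0, 0],
  [0, 0, 0, 0, 0],
])

```text
time_s: 6.8
ee_pos: [0.554, -0.0839, 0.0809]
tcp_rot: [3.115, 0.399, 0.046]
contact_force: [0.9, 0.3, -0.7]
grip_width: 0.501
```

Run:
```python
from h import *
import cv2
rep(.557,-.0827,.080,14.2)
for c,(x,y) in(("scene",(185,225)),):
    im=manip.grab_frame(c)[:,:,::-1]
    cv2.imwrite(f"pics/{c}3z.png",cv2.resize(im[y-75:y+75,x-95:x+95],None,fx=4,fy=4,interpolation=cv2.INTER_CUBIC))
```

```text
t 6.8 p [ 0.554  -0.0839  0.0809] xang 14.59 tilt [ 0.0293  0.0033 -0.9996] F [ 0.9  0.3 -0.7] T [-0.01  0.1   0.01] g 0.501 q [ 0.2   0.31 -0.47  0.   -0.76  1.62]
units [ 0.125 -0.017  0.041] turn 0.06
```

View pics/scene3z.png

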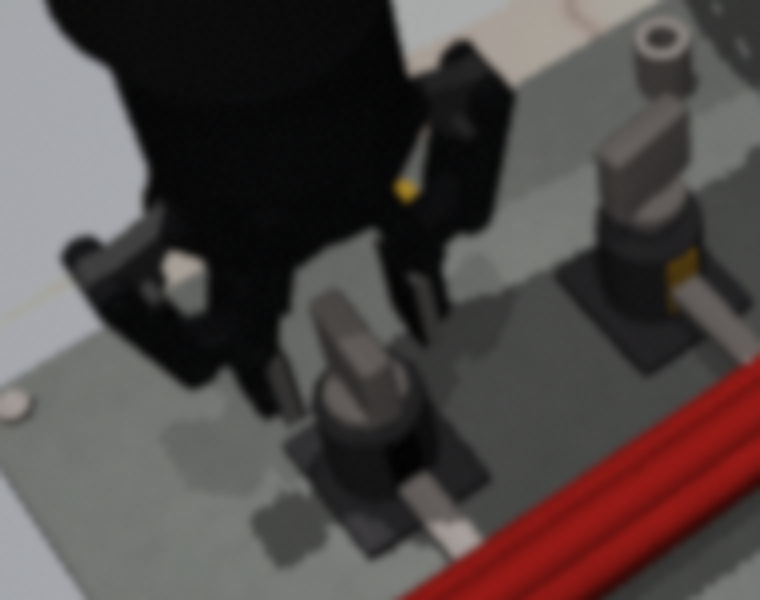

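Run:
```python
from h import *
s=manip.state();p=np.array(s["ee_pos"]);M=R.from_rotvec(s["tcp_rot"]).as_matrix()
cr=lambda q:((q-[90,150])*4+1.5).round(0)
for sg in(-1,0,1): print(cr(proj("scene",p+M@[.011,.0215*sg,.008])),cr(proj("scene",p+M@[.011,.0215*sg,-.004])))
d=np.array([np.cos(np.radians(14.3)),np.sin(np.radians(14.3)),0])
for x,y in((.557,-.0827),(.555,-.083),(.559,-.083)): print(cr(proj("scene",np.array([x,y,.099])+.018*d)),cr(proj("scene",np.array([x,y,.099])-.018*d)))
```

```text
[431. 356.] [426. 335.]
[373. 389.] [367. 368.]
[314. 424.] [307. 403.]
[378. 367.] [321. 289.]
[375. 362.] [318. 284.]
[379. 372.] [321. 294.]
```

Call:
play_rows([
  [0.1, 0, 0, 0, 0],
  [0, 0, 0, 0, 0],
  [0, 0, 0, 0, -0.5],
  [0, 0, 0, 0, -1],
  [0, 0, 0, 0, -1],
  [0, 0, 0, 0, -1],
  [0, 0, 0, 0, -1],
  [0, 0, 0, 0, -1],
  [0, 0, 0, 0, -1],
  [0, 0, 0, 0, -1],
])

```text
time_s: 7.68
ee_pos: [0.5575, -0.082, 0.0822]
tcp_rot: [-3.115, -0.399, -0.05]
contact_force: [-0.1, 1.6, 0.9]
grip_width: 0.132
```

Run:
```python
from h import *
import cv2
rep(.557,-.0827,.080,14.2)
for c,(x,y) in(("scene",(185,225)),):
    im=manip.grab_frame(c)[:,:,::-1]
    cv2.imwrite(f"pics/{c}4z.png",cv2.resize(im[y-75:y+75,x-95:x+95],None,fx=4,fy=4,interpolation=cv2.INTER_CUBIC))
```

```text
t 7.68 p [ 0.5575 -0.082   0.0822] xang 14.59 tilt [ 0.0313  0.0049 -0.9995] F [-0.1  1.6  0.9] T [0.29 0.2  0.  ] g 0.132 q [ 0.2   0.31 -0.46  0.   -0.77  1.62]
units [-0.028  0.023  0.088] turn 0.07
```

View pics/scene4z.png

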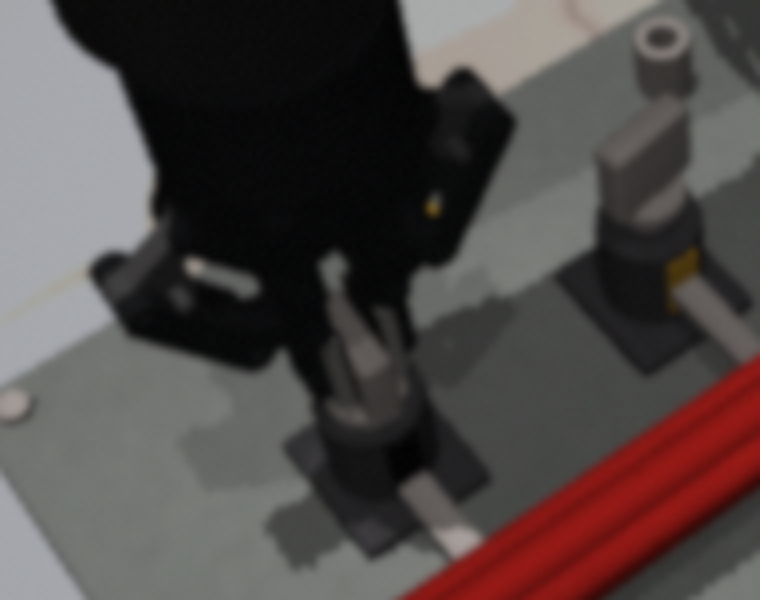

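The wing is held (opening 0.132, about 11 mm). The forces are small. Now I pull up about 11.5 mm.

Call:
play_rows([
  [0, 0, -0.1, 0, -1],
  [0, 0, -0.1, 0, -1],
  [0, 0, -0.1, 0, -1],
  [0, 0, -0.1, 0, -1],
  [0, 0, 0, 0, -1],
  [0, 0, 0, 0, -1],
])

```text
time_s: 8.23
ee_pos: [0.5573, -0.082, 0.0917]
tcp_rot: [-3.115, -0.398, -0.049]
contact_force: [2.4, 0.4, -5.6]
grip_width: 0.13
```

Run:
```python
from h import *
rep(.5572,-.082,.0937,14.2)
```

```text
t 8.23 p [ 0.5573 -0.082   0.0917] xang 14.55 tilt [ 0.031   0.0053 -0.9995] F [ 2.4  0.4 -5.6] T [-0.14 -0.73 -0.01] g 0.13 q [ 0.2   0.3  -0.45  0.   -0.79  1.62]
units [-0.002  0.    -0.079] turn 0.06
```

Call:
play_rows([
  [0, 0, -0.09, 0, -1],
  [0, 0, -0.02, 0, -1],
  [0, 0, 0, 0, -1],
])

```text
time_s: 8.48
ee_pos: [0.5573, -0.082, 0.0944]
tcp_rot: [-3.115, -0.398, -0.049]
contact_force: [2.4, 0.0, -7.3]
grip_width: 0.129
```

Run:
```python
from h import *
import cv2
rep(.5572,-.082,.0937,14.2)
for c,(x,y) in(("scene",(185,225)),):
    im=manip.grab_frame(c)[:,:,::-1]
    cv2.imwrite(f"pics/{c}5z.png",cv2.resize(im[y-75:y+75,x-95:x+95],None,fx=4,fy=4,interpolation=cv2.INTER_CUBIC))
```

```text
t 8.48 p [ 0.5573 -0.082   0.0944] xang 14.55 tilt [ 0.0311  0.0054 -0.9995] F [ 2.4  0.  -7.3] T [-0.17 -0.89 -0.03] g 0.129 q [ 0.2   0.3  -0.45  0.   -0.79  1.62]
units [-0.005  0.001  0.029] turn 0.06
```

View pics/scene5z.png

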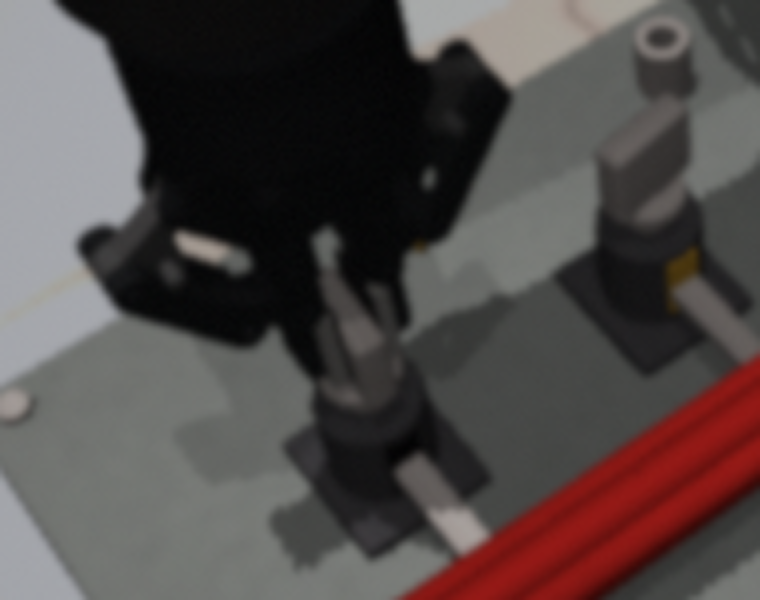

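The wing rose with the gripper: its top went from y≈368 to y≈345 in the crop, about 12 mm. Now I turn it clockwise, starting gently.

Call:
play_rows([
  [0, 0, 0, 0.7, -1],
  [0, 0, 0, 0.7, -1],
  [0, 0, 0, 0.7, -1],
  [0, 0, 0, 0, -1],
])

```text
time_s: 8.87
ee_pos: [0.5573, -0.0823, 0.0943]
tcp_rot: [-3.137, -0.04, -0.048]
contact_force: [2.2, 0.2, -7.5]
grip_width: 0.132
```

Run:
```python
from h import *
rep(.5573,-.082,.0937,-63)
```

```text
t 8.87 p [ 0.5573 -0.0823  0.0943] xang 1.46 tilt [ 0.0308  0.0047 -0.9995] F [ 2.2  0.2 -7.5] T [-0.11 -0.89 -0.04] g 0.132 q [ 0.2   0.3  -0.45  0.   -0.79  1.39]
units [-0.001 -0.01   0.025] turn 10.74
```

Call:
play_rows([
  [0, 0, 0, 0.8, -1],
  [0, 0, 0, 0.8, -1],
  [0, 0, 0, 0.8, -1],
  [0, 0, 0, 0.8, -1],
  [0, 0, 0, 0.8, -1],
  [0, 0, 0, 0, -1],
])

```text
time_s: 9.37
ee_pos: [0.5571, -0.0827, 0.0941]
tcp_rot: [-3.071, 0.616, -0.045]
contact_force: [3.2, 1.0, -5.5]
grip_width: 0.128
```

Run:
```python
from h import *
rep(.5573,-.082,.0937,-63)
```

```text
t 9.37 p [ 0.5571 -0.0827  0.0941] xang -22.69 tilt [ 0.0298  0.0033 -0.9996] F [ 3.2  1.  -5.5] T [-0.28 -0.83 -0.06] g 0.128 q [ 0.2   0.3  -0.45  0.   -0.79  0.97]
units [-0.005 -0.028  0.016] turn 6.72
```

Call:
play_rows([
  [0, 0, 0, 0.8, -1],
  [0, 0, 0, 0.8, -1],
  [0, 0, 0, 0.8, -1],
  [0, 0, 0, 0.8, -1],
  [0, 0, 0, 0.8, -1],
  [0, 0, 0, 0, -1],
])

```text
time_s: 9.87
ee_pos: [0.5568, -0.083, 0.0939]
tcp_rot: [-2.88, 1.223, -0.039]
contact_force: [3.8, 1.0, -6.4]
grip_width: 0.125
```

Run:
```python
from h import *
rep(.5573,-.082,.0937,-63)
```

```text
t 9.87 p [ 0.5568 -0.083   0.0939] xang -46.01 tilt [ 0.0279  0.0015 -0.9996] F [ 3.8  1.  -6.4] T [-0.42 -0.82 -0.03] g 0.125 q [ 0.2   0.3  -0.45  0.01 -0.8   0.56]
units [-0.014 -0.043  0.008] turn 2.83
```

Call:
play_rows([
  [0, 0, 0, 0.7, -1],
  [0, 0, 0, 0.7, -1],
  [0, 0, 0, 0.7, -1],
  [0, 0, 0, 0.4, -1],
  [0, 0, 0, 0, -1],
])

```text
time_s: 10.28
ee_pos: [0.5565, -0.0831, 0.0937]
tcp_rot: [-2.712, 1.558, -0.035]
contact_force: [3.3, 0.5, -6.5]
grip_width: 0.125
```

Run:
```python
from h import *
import cv2
rep(.5573,-.082,.0937,-63)
for c,(x,y) in(("scene",(185,225)),):
    im=manip.grab_frame(c)[:,:,::-1]
    cv2.imwrite(f"pics/{c}6z.png",cv2.resize(im[y-75:y+75,x-95:x+95],None,fx=4,fy=4,interpolation=cv2.INTER_CUBIC))
```

```text
t 10.28 p [ 0.5565 -0.0831  0.0937] xang -59.76 tilt [ 2.620e-02  3.000e-04 -9.997e-01] F [ 3.3  0.5 -6.5] T [-0.56 -0.68 -0.01] g 0.125 q [ 0.2   0.3  -0.45  0.01 -0.8   0.32]
units [-0.021 -0.049 -0.   ] turn 0.54
```

View pics/scene6z.png

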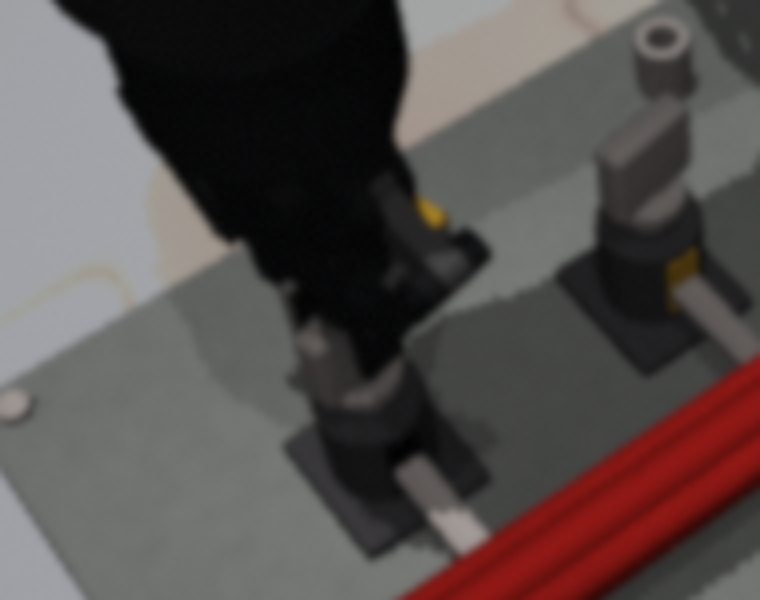

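Call:
play_rows([
  [0, 0, 0, 0.3, -1],
  [0, 0, 0, 0.4, -1],
  [0, 0, 0, 0.3, -1],
  [0, 0, 0, 0, -1],
])

```text
time_s: 10.67
ee_pos: [0.5565, -0.0828, 0.0936]
tcp_rot: [-2.644, 1.67, -0.034]
contact_force: [3.2, 0.3, -7.1]
grip_width: 0.126
```

Run:
```python
from h import *
rep(.5573,-.082,.0937,-63)
```

```text
t 10.67 p [ 0.5565 -0.0828  0.0936] xang -64.55 tilt [ 0.0258  0.     -0.9997] F [ 3.2  0.3 -7.1] T [-0.41 -0.58  0.58] g 0.126 q [ 0.2   0.3  -0.45  0.01 -0.8   0.24]
units [-0.014 -0.041 -0.002] turn -0.26
```

The stop is reached: the wrist moment about z rose to 0.58 N m, with the wing at about 1.4 rad. Now I ease off and release, opening only part of the way.

Call:
play_rows([
  [0, 0, 0.01, -0.1, -1],
  [0, 0, 0, 0, -0.6],
  [0, 0, 0, 0, -0.4],
  [0, 0, 0, 0, -0.3],
  [0, 0, 0, 0, -0.3],
  [0, 0, 0, 0, -0.3],
])

```text
time_s: 11.17
ee_pos: [0.5566, -0.0832, 0.0954]
tcp_rot: [-2.663, 1.638, -0.036]
contact_force: [0.2, -0.2, -0.1]
grip_width: 0.352
```

Run:
```python
from h import *
import cv2
rep(.5573,-.082,.0937,-63)
for c,(x,y) in(("scene",(185,225)),):
    im=manip.grab_frame(c)[:,:,::-1]
    cv2.imwrite(f"pics/{c}7z.png",cv2.resize(im[y-75:y+75,x-95:x+95],None,fx=4,fy=4,interpolation=cv2.INTER_CUBIC))
```

```text
t 11.17 p [ 0.5566 -0.0832  0.0954] xang -63.21 tilt [ 2.720e-02  1.000e-04 -9.996e-01] F [ 0.2 -0.2 -0.1] T [-0.03  0.05 -0.02] g 0.352 q [ 0.2   0.3  -0.45  0.01 -0.8   0.26]
units [-0.031 -0.046  0.068] turn -0.03
```

View pics/scene7z.png

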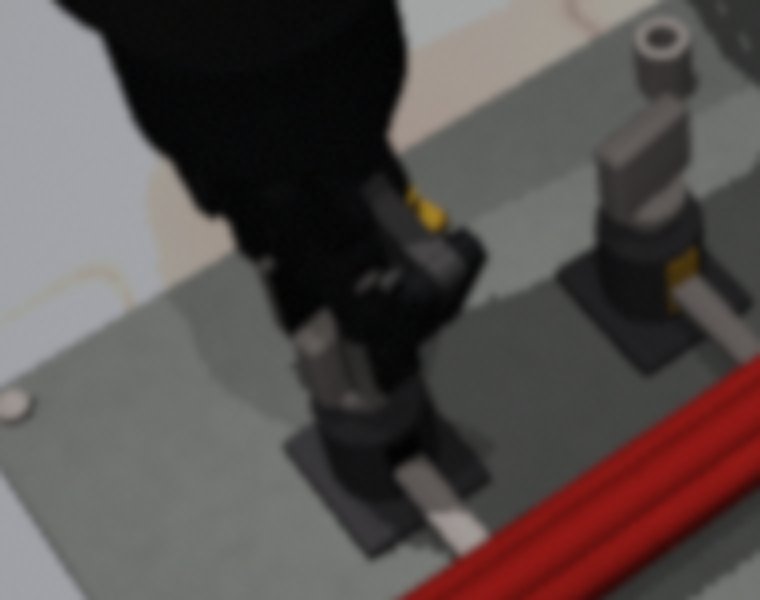

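The grip is released, the force reads zero, and the wing stays up. I retreat upward and then toward the robot to clear the view.

Call:
play_rows([
  [0, 0, -0.2, 0, -0.3],
  [0, 0, -0.3, 0, -0.3],
  [0, 0, -0.5, 0, -0.3],
  [0, 0, -0.7, 0, -0.3],
  [0, 0, -0.8, 0, -0.3],
  [0, 0, -0.8, 0, -0.3],
  [0, 0, -0.8, 0, -0.3],
  [0, -0.5, -0.5, 0, -0.3],
  [0.3, -0.5, 0, 0, -0.3],
  [0.8, -0.3, 0, 0, -0.3],
  [1, 0, 0, 0, -0.3],
  [1, 0, 0, 0, -0.3],
  [1, 0, 0, 0, -0.3],
  [1, 0, 0, 0, -0.3],
  [0.5, 0, 0, 0, -0.3],
  [0, 0, 0, 0, -0.3],
  [0, 0, 0, 0, -0.3],
  [0, 0, 0, 0, -0.3],
])

```text
time_s: 12.72
ee_pos: [0.6486, -0.1983, 0.2336]
tcp_rot: [-2.661, 1.631, -0.049]
contact_force: [0.2, -0.4, 0.1]
grip_width: 0.351
```

Run:
```python
from h import *
import cv2
rep(.5573,-.082,.0937,-63)
for c,(x,y) in(("scene",(200,220)),("top",(340,225))):
    im=manip.grab_frame(c)[:,:,::-1]
    cv2.imwrite(f"pics/{c}8z.png",cv2.resize(im[y-75:y+75,x-95:x+95],None,fx=4,fy=4,interpolation=cv2.INTER_CUBIC))
    print(manip.recognise("wing_grip",c)[:3])
```

```text
t 12.72 p [ 0.6486 -0.1983  0.2336] xang -63.03 tilt [ 3.700e-02  4.000e-04 -9.993e-01] F [ 0.2 -0.4  0.1] T [-0.04  0.18 -0.02] g 0.351 q [-0.01  0.35 -0.02 -0.   -1.17  0.48]
units [-5.893  1.329  5.459] turn -0.01
[{'location': [176.7, 239.6], 'p': 0.72}]
[]
```

View pics/scene8z.png

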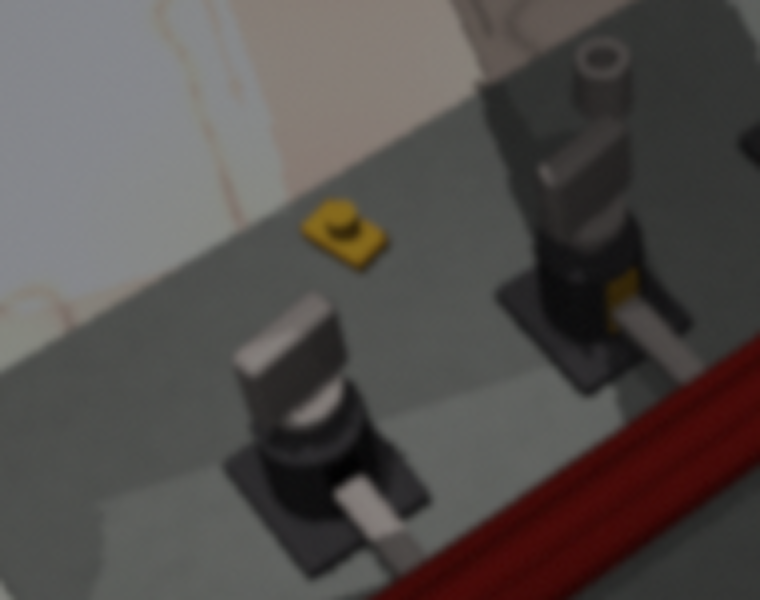

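View pics/top8z.png

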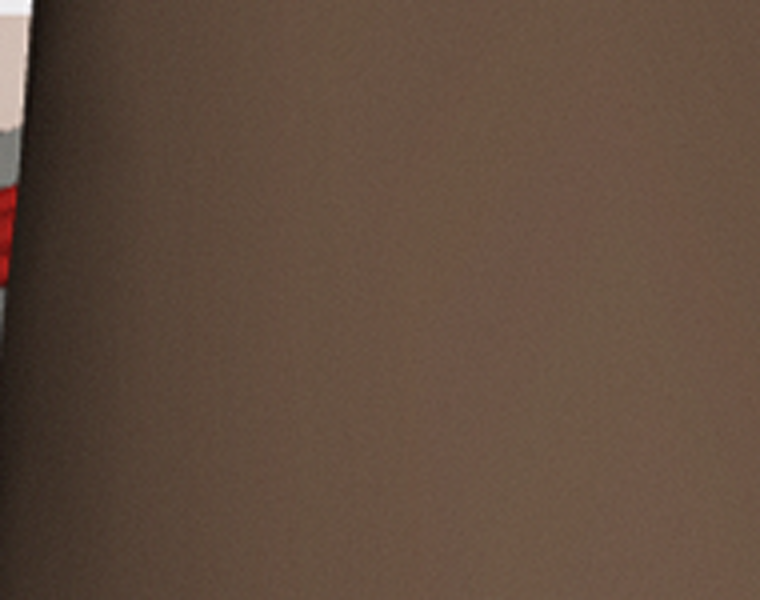

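In the scene crop the wing's top edge runs from about (240,358) to (325,298). It lies parallel to the done-up wing, and the post is up. The top camera is blocked by the arm. I'll do a numeric check and then hand in.

Run:
```python
from h import *
f=lambda x,y:(105+(x+.5)/4-.5,145+(y+.5)/4-.5)
for z in(.099,.110):
    a=atz("scene",f(244,364),z);b=atz("scene",f(324,300),z);d=b-a
    print(z,((a+b)/2).round(4),np.linalg.norm(d).round(4),np.degrees(np.arctan2(d[1],d[0])).round(1))
s=manip.state();print(s["dq"].round(4),s["contact_force"],s["time_s"])
print(manip.hand_in())
```

```text
0.099 [ 0.5508 -0.0825  0.099 ] 0.0328 115.5
0.11 [ 0.5586 -0.0828  0.11  ] 0.0321 115.5
[-0.0001  0.0021  0.0032  0.0008  0.0005  0.0007] [-0.40143524 -0.1873896   0.1436614 ] 12.9167
the job is handed in; nothing more can be done
None
```

The slack screw is up, tight and released, and I handed the job in at 12.9 s. The handover gave no verdict.

I gripped its wing (opening about 11 mm), pulled it up about 12 mm against the spring, and turned it clockwise about 79°. At that point the wrist moment rose to 0.58 N m, which I took as the stop. I then let go and backed the arm away.

**Last checks:**
- **Turn:** the scene picture shows the wing parallel to the done-up one. Its axis measures 115.5° (the same line as -64.5°), about 1.4 rad from square.
- **Height:** if I take the wing's top at 110 mm (11 mm raised), its axis comes out at (0.559, -0.083). That agrees with the scene camera's first reading. At the unraised height it would sit 8 mm off.
- **Contact:** after release, the external force on the tool was about 0.4 N, and the arm was still and clear. The readings at each stop showed no sign of touching the bar.

**Failed or disagreed:**
- The arm blocked the top camera in the last view, so the final check rests on the scene camera alone.
- The wing's top edge measured 32 mm long instead of 36 mm.
- The two cameras first differed by 4 mm in x, so I used the mean.
- The tool also drifted to about 2° of tilt during the moves, which caused no trouble.

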